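# Clear the balcony games table

## Robot

A 6-joint arm with a two-finger parallel gripper is mounted at the origin on the work surface. World frame = base frame: x ahead of the robot, y to its left, z up, the work surface at z = 0. Lengths are in mm, angles in rad, forces in N, time in s.
With the tool pointing down it reaches from about 425 to 925 mm from the base axis. Payload 12.5 kg.
Tool frame: the origin (TCP) lies on the centre line of the jaws, within the pads' length; the fingertips stand 17 mm ahead of it and the grasp point (between the pads) lies 2 mm behind it; z points along the fingers, y is the line along which they close (so a half turn about z gives the same grasp; the last joint's range is limited). The gripper opens to 85 mm and grips with 20 to 120 N. Pads are 22 mm wide; open, the fingers measure 114 mm over their backs; the gripper's body (76 mm by 85 mm) begins 54 mm behind the grasp point. The pads swing forward as they close: fully open they stand 13 mm farther back than shut.
Start: joints at [-1.343, 0.491, 1.559, -0, 1.092, -0.106], TCP at [204.795, -590.51, 248.327] pointing down, gripper open.
Joint ranges: [-3.1, 3.1], [-0.84, 2.19], [0.05, 2.79], [-1.13, 4.28], [0.06, 2.93], [-2.69, 2.69]. Speed limits (rad/s): [2.22, 2.22, 2.79, 3.14, 3.14, 3.14].

## Interface

Orientations are given as a unit quaternion [x, y, z, w].
In Python, from plant import state, camera, finish_job gives the robot as it stands.
- The arm moves only by the tool play_rows, never from a script. Its argument "plan" is a list of rows, each a list of 2 entries, a list of its own where there are three numbers: the shift along the tool's x, y, z normalised to -1 to 1, where 1 is 0.3 m, then the turn about the tool's z normalised to -1 to 1, where 1 is pi rad. A call has 1 to 10 rows; each row is the pose to reach, as a shift and turn from the pose commanded when the call began, along the tool's axes at that moment, turning the shorter way round; what a row does not reach only later rows make up. A row lasts 1/8 s, in which the tool goes at most 62.5 mm and 10.7 degrees, less where a joint would pass 70% of its speed; a pose out of reach is approached as far as the arm can. A call with a number of a shift or a turn outside -1 to 1 is refused whole. A call with a gripper value outside its range is refused whole. "fingers" is the closure, from 0 (fully open) to 1 (shut), set as the call begins (left out, the last holds). The fingers move at their own pace and stop on an object; the grip force is fixed at half the most. Time passes only in rows, so rows that repeat a pose let the fingers close. It gives the time, the measured TCP pose, the force, the opening and the grip force at its end, in the units of the state.
- state(): the state, without advancing time (a new reading comes with each control period).
- camera(name): name is "scene" or "top" or "wrist"; returns a dict with "color" (400x640x3 uint8, blue, green, red), "fx", "fy", "cx", "cy" (pixels), "D" ([k1, k2, p1, p2, k3] as OpenCV has them; the pictures are not rectified), "cam_to_world" (4x4, takes a point from camera to world coordinates); the wrist camera has in their place "mount" (4x4, takes a point from camera to tool coordinates, whose origin is the TCP and whose axes are the flange's). Camera axes: x right, y up, looking along -z (the intrinsics and any distortion apply to the point x, -y, -z); pixel columns grow to the right and rows downward; lengths in mm; the calibration is good to about 2 mm. A picture is of the moment at which its call begins: read the wrist's pose just before it. There is no depth.
- finish_job(): hands the job in; it is judged then, once.
The state is a dict: "time_s": time; "qpos": joint angles; "qd": joint speeds; "joint_torque": joint torques, N m; "tool_pos": TCP position; "ee_rot": TCP orientation; "wrist_force": force on the tool from outside, world axes, zero at the start; "wrist_torque": the same for the moment, N m; "width": finger opening in mm; "finger_force": force on a finger pad.
Only numpy, scipy, OpenCV 4.12 (cv2) and the standard library are available. Lean on these libraries where they do the work, as an engineer would, in place of code of your own. Each camera call takes 0.05 s, during which the arm holds its last target. There are 200 camera calls.

## Task

First of all, before anything else is moved, take the espresso cup out of harm's way: set it down gently, upright, in the middle of its white saucer. Then put the games away by kind: the two single dominoes go in the wooden tray, both lying flat on its floor, face up and not on top of one another, and the two loose pegs go in the aluminium dish, both standing upright on its floor. Do not drop or tip the cup, and leave the stack of dominoes and the empty glass as they are.

Things in the scene. Friction and masses are not known exactly. Their poses are not given: they have to be found in the camera images.
- cup: white ceramic espresso cup, upright, empty, 130 g, 58 mm tall, outside diameter 42 mm at the foot, 58 mm at 16 mm height, 60 mm at the rim; wall 4 mm. Ear-shaped handle on its +y side, reaching 49 mm from the axis, between 17 and 50 mm height; gripped across x the fingers clear the handle. Origin: centre of its underside, z up
- domino_a: black domino lying flat, face up with white pips, 50 x 25 x 10 mm, 22 g. Origin: centre of its underside; x along its 50 mm length, y across, z up. One of the two that lie singly on the bare table
- domino_b: black domino lying flat, face up with white pips, 50 x 25 x 10 mm, 22 g. Origin: centre of its underside; x along its 50 mm length, y across, z up. One of the two that lie singly on the bare table
- peg_a: turned plain pine game peg standing upright on its foot, 50 mm tall, 14 g: foot 26 mm in diameter up to 7 mm, cone up to 12 mm, straight shaft 18 mm in diameter from 12 to 44 mm, tapering to 12 mm at the top. Origin: centre of its underside, z up
- peg_b: turned plain pine game peg standing upright on its foot, 50 mm tall, 14 g: foot 26 mm in diameter up to 7 mm, cone up to 12 mm, straight shaft 18 mm in diameter from 12 to 44 mm, tapering to 12 mm at the top. Origin: centre of its underside, z up
- saucer: white ceramic saucer, fixed to the table, 120 mm in diameter, 12 mm high; its flat inner floor, about 84 mm in diameter, is 5 mm above the table and bears a thin grey ring, 52 mm in diameter, around the middle where the cup stands. Origin: centre of its underside (table height), z up
- tray: shallow dark wooden tray belonging to the table, open on top, fixed to the table: outside 108 mm along its x, 142 mm along its y, 17 mm high; walls 6 mm thick, so inside 96 x 130 mm; its floor is 6 mm above the table. Origin: centre of its underside (table height), z up
- dish: round brushed aluminium dish, fixed to the table, 124 mm in diameter at the rim, 14 mm high; its flat inner floor, about 106 mm in diameter, is 4 mm above the table; two dark flat lug handles, 50 mm wide, stick out at rim height on its +y and -y sides to 82 mm from the centre. Origin: centre of its underside (table height), z up
- stack3: top domino of a stack of four black dominoes beyond the trays (a bystander, to be left alone): the stack measures 50 x 25 x 40 mm; the three loose ones under it are not listed. Origin: centre of this domino's underside, 30 mm above the table; x along its length
- glass: empty clear glass tumbler (a bystander, to be left alone), 80 mm tall, 64 mm in diameter at the rim, 54 mm at the foot. Origin: centre of its underside, z up. The pine peg board on the table's far side (20 mm high) is not listed, is fixed, and plays no part
Mind the look-alikes: they are no part of the job. What is shaped like the domino_b but red or yellow is not meant.

How it is judged (in metres and radians):
On the way:
1. the cup stands released in the middle of its saucer (within 15 mm) while the two dominoes and two pegs have not yet been moved (by over 20 mm) (horizontal distance between cup and saucer below 0.015 m and z of cup in the frame of saucer below 0.01 m and angle between cup's own z axis and vertical below 0.1 rad and contact force between cup and the fingers below 0.05 N and linear speed of cup below 0.02 m/s and distance of each of domino_a, domino_b, peg_a, peg_b from where it was at the start of the episode below 0.02 m), for 0.2 s.
At the end, for the whole second after the job is handed in: The cup stands upright on the saucer within 15 mm of its centre; both single dominoes lie flat (within 0.12 rad) and face up on the tray's floor, not stacked; both pegs stand upright (within 0.12 rad) on the dish's floor; all five are released and at rest (horizontal distance between cup and saucer below 0.015 m and z of cup in the frame of saucer below 0.01 m and angle between cup's own z axis and vertical below 0.1 rad and contact force between each of cup, domino_a, domino_b, peg_a, peg_b and the fingers below 0.05 N and linear speed of each of cup, domino_a, domino_b, peg_a, peg_b below 0.02 m/s and x of domino_a in the frame of tray between -0.048 and 0.048 m and y of domino_a in the frame of tray between -0.065 and 0.065 m and z of each of domino_a, domino_b in the frame of tray below 0.009 m and angle between each of domino_a, domino_b, peg_a, peg_b's own z axis and vertical below 0.12 rad and x of domino_b in the frame of tray between -0.048 and 0.048 m and y of domino_b in the frame of tray between -0.065 and 0.065 m and horizontal distance between each of peg_a, peg_b and dish below 0.046 m and z of each of peg_a, peg_b in the frame of dish below 0.008 m); the robot touches nothing.
It fails at once if the cup is tipped by more than 0.7 rad (angle between cup's own z axis and vertical above 0.7 rad).
It fails at once if the cup is dropped (moves faster than 0.5 m/s, as after a fall of 13 mm, while the fingers do not hold it) (contact force between cup and the fingers below 0.01 N and linear speed of cup above 0.5 m/s).
It fails at once if the glass is moved by more than 20 mm (distance of glass from where it was at the start of the episode above 0.02 m).
It fails at once if the domino stack is disturbed (its top moves by more than 15 mm) (distance of stack3 from where it was at the start of the episode above 0.015 m).
It also fails if it takes over 144 s, if anything falls off the work surface, if the arm or the gripper's body presses on something with over 40 N, if the wrist force passes 120 N, or if a joint passes its speed limit or range.

## Working session

There is one attempt and no reset: what is moved stays moved. The work goes in short steps, Python scripts to look and compute and a tool call to move; the robot and the scene stay as the last step left them, time stands still between calls to the robot, and variables do not carry over. Pictures are saved under pics/ and viewed, at most 14 in all, crops included, and the job is handed in when it is done.

Besides the shell and the picture viewer there is one more tool, called after "Request:" by a JSON object that holds its "method" and its "body". play_rows: Moves the arm, as the interface text tells. Scaled input: -1 to 1 covers 0.3 m each way for a shift and pi rad each way for a turn. Its arguments: {"type":"object","properties":{"plan":{"type":"array","items":{"type":"array"}},"fingers":{"type":"number"}},"required":["plan"]}

```bash
mkdir -p pics; ls
cat > h.py <<'E'
import numpy as np, cv2, json
from plant import state, camera, finish_job
from scipy.spatial.transform import Rotation as R
def ray(c,uv,T=None):
    K=np.array([[c['fx'],0,c['cx']],[0,c['fy'],c['cy']],[0,0,1]])
    p=cv2.undistortPoints(np.array(uv,float).reshape(-1,1,2),K,np.array(c['D'],float)).reshape(-1,2)
    d=np.c_[p[:,0],-p[:,1],-np.ones(len(p))]
    T=np.array(c['cam_to_world']) if T is None else T
    return T[:3,3],d@T[:3,:3].T
def plane(c,uv,z,T=None):
    o,d=ray(c,uv,T); return o+d*((z-o[2])/d[:,2])[:,None]
def toolT(s):
    T=np.eye(4);T[:3,:3]=R.from_quat(s['ee_rot']).as_matrix();T[:3,3]=s['tool_pos'];return T
E
python3 - <<'E'
from h import *
s=state();print({k:np.round(v,3).tolist() for k,v in s.items()})
for n in['scene','top','wrist']:
    c=camera(n);cv2.imwrite(f'pics/{n}0.png',c['color']);print(n,{k:np.round(v,3).tolist() for k,v in c.items() if k!='color'})
    np.save(f'{n}0.npy',{**c},allow_pickle=True)
E
```

```text
pics
{'time_s': 0.0, 'qpos': [-1.343, 0.492, 1.559, 0.0, 1.092, -0.106], 'qd': [0.0, -0.0, 0.0, 0.0, 0.0, 0.001], 'joint_torque': [-0.001, -61.845, -26.16, -0.0, 0.004, 0.0], 'tool_pos': [204.769, -590.265, 247.714], 'ee_rot': [0.986, 0.166, -0.0, -0.001], 'wrist_force': [-0.411, -0.776, 0.679], 'wrist_torque': [0.011, 0.039, -0.001], 'finger_force': 0.0, 'width': 85.431}
scene {'fx': 393.204, 'fy': 393.204, 'cx': 320.859, 'cy': 197.133, 'D': [-0.004, 0.0, 0.0, 0.0, 0.0], 'cam_to_world': [[0.735, -0.533, 0.419, 902.324], [0.678, 0.583, -0.447, -360.623], [-0.006, 0.613, 0.79, 707.584], [0.0, 0.0, 0.0, 1.0]]}
top {'fx': 383.149, 'fy': 383.149, 'cx': 314.571, 'cy': 209.342, 'D': [-0.095, 0.0, 0.0, 0.0, 0.0], 'cam_to_world': [[-0.017, 0.991, -0.132, 436.289], [-1.0, -0.018, -0.008, 8.659], [-0.01, 0.132, 0.991, 968.276], [0.0, 0.0, 0.0, 1.0]]}
wrist {'fx': 290.974, 'fy': 290.974, 'cx': 320.162, 'cy': 202.687, 'D': [-0.012, 0.0, 0.0, 0.0, 0.0], 'mount': [[0.0, 0.951, 0.31, 79.394], [1.0, -0.0, -0.0, -2.131], [-0.0, 0.31, -0.951, -124.402], [0.0, 0.0, 0.0, 1.0]]}
```

View pics/top0.png

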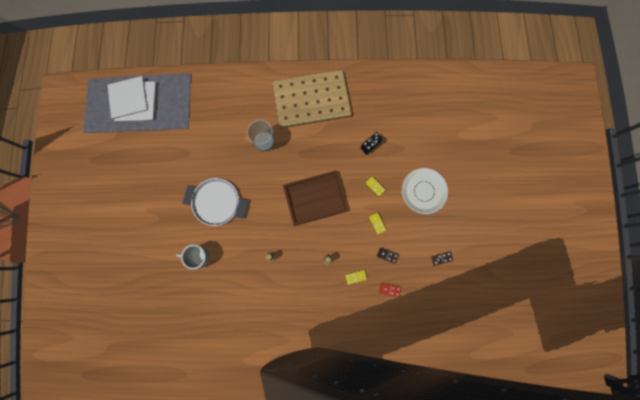

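View pics/scene0.png

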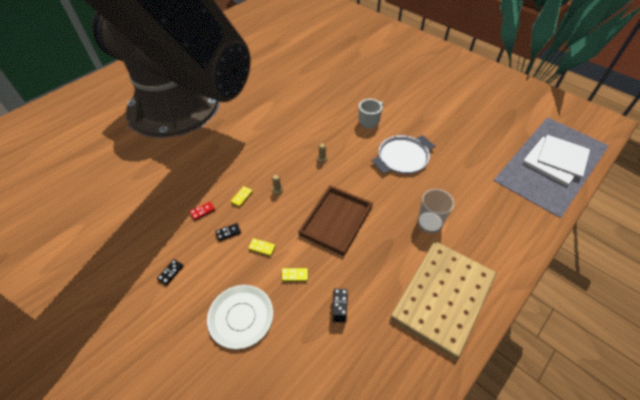

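Candidates, top-view pixels:
- **Cup:** (194,257). The clear glass at (262,135) is the only other vessel.
- **Single black dominoes:** (388,256) and (443,258). Look-alikes are the black stack (371,143), yellow ones (375,186), (377,223) and (356,277), and a red one (390,290).
- **Pegs:** (270,257) and (328,259).
- **Targets:** saucer (425,191), not the white squares at (130,100); tray (316,198); dish (215,202).

I choose the ones that match the descriptions, and will check them in one crop.

Run:
```python
from h import *
c=np.load('top0.npy',allow_pickle=True).item();im=c['color']
s=np.load('scene0.npy',allow_pickle=True).item()
hsv=cv2.cvtColor(im,cv2.COLOR_BGR2HSV)
def blob(m,u,v,r):
    k=np.zeros_like(m);k[v-r:v+r,u-r:u+r]=m[v-r:v+r,u-r:u+r]
    n,l,st,ce=cv2.connectedComponentsWithStats(k)
    i=1+np.argmax(st[1:,4]);cn=max(cv2.findContours((l==i).astype(np.uint8),0,cv2.CHAIN_APPROX_NONE)[0],key=cv2.contourArea)
    return st[i,4],ce[i],cn[:,0,:]
grey=((hsv[...,1]<75)&(hsv[...,2]>70)).astype(np.uint8)
dark=((hsv[...,2]<60)).astype(np.uint8)
darkt=((hsv[...,2]<85)).astype(np.uint8)
def circ(name,m,u,v,r,z):
    a,ce,cn=blob(m,u,v,r);P=plane(c,cn,z)[:,:2]
    cc,rad=cv2.minEnclosingCircle(P.astype(np.float32)); 
    A=np.c_[2*P,np.ones(len(P))];x=np.linalg.lstsq(A,(P**2).sum(1),rcond=None)[0]
    print(name,a,'hullc',np.round(cc,1),round(rad,1),'lsq',x[:2].round(1),round(np.sqrt(x[2]+x[0]**2+x[1]**2),1))
circ('saucer',grey,425,191,32,12);circ('dish',grey,215,202,32,14);circ('cup',grey,194,257,22,50)
for n,u,v,z in[('domR',443,258,10),('domL',388,256,10),('stack',371,143,40)]:
    gg=dark|(((hsv[...,1]<70)).astype(np.uint8));a,ce,cn=blob(gg,u,v,16)
    P=plane(c,cn,z)[:,:2].astype(np.float32);print(n,a,ce.round(1),plane(c,[ce],z).round(1),[np.round(q,1) for q in cv2.minAreaRect(P)])
a,ce,cn=blob(darkt,316,198,40);P=plane(c,cn,17)[:,:2].astype(np.float32);print('tray',a,[np.round(q,1) for q in cv2.minAreaRect(P)])
# peg shafts & pic
K=[(160,170,110,120),(250,235,110,50),(365,235,100,50),(395,155,70,70)]
crop=cv2.resize(im[165:300,165:465],None,fx=2.6,fy=2.6,interpolation=cv2.INTER_CUBIC);cv2.imwrite('pics/c1.png',crop)
```

```text
saucer 1700 hullc [ 608.  -265.4] 60.2 lsq [ 607.9 -265.3] 59.0
dish 2153 hullc [589.8 269.6] 82.9 lsq [589.3 269.6] 68.4
cup 487 hullc [444.1 314.8] 39.7 lsq [449.3 311.8] 31.7
domR 106 [442.8 257.9] [[ 436.  -302.9   10. ]] [array([ 435.7, -300.8]), array([21.1, 46.4]), np.float64(13.0)]
domL 108 [385.2 254.1] [[ 448.8 -157.8   10. ]] [array([ 448.9, -157.9]), array([33.3, 21.3]), np.float64(66.1)]
stack 238 [371.3 143. ] [[ 725.8 -129.4   40. ]] [array([ 726.3, -129.6]), array([28.4, 57. ]), np.float64(42.2)]
tray 1110 [array([594. ,  10.9]), array([104.7, 143.9]), np.float64(14.5)]
```

View pics/c1.png

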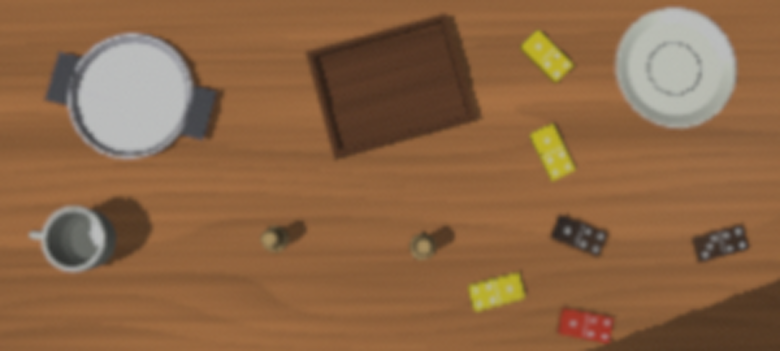

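The crop confirms the choice. The cup (crop 75,240) has its handle to the left (+y). The two single black dominoes are at (580,235) and (722,243), and the pegs at (273,238) and (424,244). The yellow and red pieces are left out. I'll move toward the cup along an arc.

Request:
{"method": "play_rows", "body": {"plan": [[[0.3, -0.15, 0], -0.1], [[0.6, -0.3, 0], -0.2], [[0.99, -0.47, 0], -0.394], [[0.99, -0.47, 0], -0.394], [[0.99, -0.47, 0], -0.394], [[0.99, -0.47, 0], -0.394], [[0.99, -0.47, 0], -0.394], [[0.99, -0.47, 0], -0.394], [[0.99, -0.47, 0], -0.394], [[0.99, -0.47, 0], -0.394]], "fingers": 0}}

```text
time_s: 1.4
tool_pos: [439.0, -360.2, 248.3]
ee_rot: [0.708, 0.707, -0.0, -0.0]
wrist_force: [-0.0, 0.3, 0.5]
width: 85.3
finger_force: 0.0
```

Request:
{"method": "play_rows", "body": {"plan": [[[0.2, 0.1, 0], 0], [[0.4, 0.2, 0], 0], [[0.6, 0.25, 0], 0], [[0.8, 0.25, 0], 0], [[1, 0.25, 0], 0], [[1, 0.25, 0], 0]]}}

```text
time_s: 2.15
tool_pos: [513.7, -56.8, 248.5]
ee_rot: [0.706, 0.708, 0.0, -0.0]
wrist_force: [-0.4, -1.0, 0.3]
width: 85.3
finger_force: 0.0
```

Request:
{"method": "play_rows", "body": {"plan": [[[0.2, 0, 0], 0], [[0.4, 0, 0], 0], [[0.6, -0.05, 0], 0], [[0.8, -0.1, 0], 0], [[1, -0.15, 0], 0], [[1, -0.18, 0], 0], [[1, -0.2, 0], 0]]}}

```text
time_s: 3.02
tool_pos: [453.7, 239.2, 248.1]
ee_rot: [0.707, 0.707, -0.0, 0.0]
wrist_force: [1.6, -0.1, 0.5]
width: 85.2
finger_force: 0.0
```

Run:
```python
from h import *
s=state();c=camera('wrist');cv2.imwrite('pics/w1.png',c['color']);np.save('w1.npy',{**c,'T':toolT(s)@np.array(c['mount'])},allow_pickle=True);print(s['tool_pos'],s['qpos'])
```

```text
[453.67848543 239.24412848 248.14472996] [ 3.56612751e-01  3.32648082e-01  1.82975400e+00 -4.45507033e-04
  9.79502960e-01  3.56597450e-01]
```

View pics/w1.png

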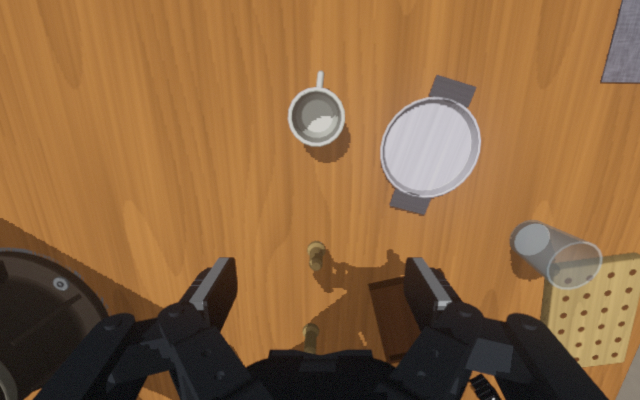

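Wrist view: the cup rim is at (317,117) with its handle pointing up to (320,72), so its yaw is close to 0. The dish is at (430,147), the glass at (545,250), and a peg at (316,255).

Run:
```python
from h import *
c=np.load('w1.npy',allow_pickle=True).item();im=c['color'];hsv=cv2.cvtColor(im,cv2.COLOR_BGR2HSV)
m=((hsv[...,1]<90)&(hsv[...,2]>90)).astype(np.uint8)*255
def big(m,x0,y0,x1,y1):
    k=np.zeros_like(m);k[y0:y1,x0:x1]=m[y0:y1,x0:x1]
    return max(cv2.findContours(k,0,cv2.CHAIN_APPROX_NONE)[0],key=cv2.contourArea)
mo=cv2.morphologyEx(m,cv2.MORPH_OPEN,np.ones((9,9)))
cn=cv2.convexHull(big(cv2.morphologyEx(m,cv2.MORPH_CLOSE,np.ones((9,9))) if 0 else m,280,60,355,155))
e=None
def fit(P):
    x=np.linalg.lstsq(np.c_[2*P,np.ones(len(P))],(P**2).sum(1),rcond=None)[0];return x[:2].round(1),np.sqrt(x[2]+x[0]**2+x[1]**2).round(1)
cnt=big(m,280,88,355,155)[:,0,:]
print('cup bbox',cv2.boundingRect(cnt))
cnt=cnt[cnt[:,1]>90]
print('cup z58',fit(plane(c,cnt,58,c['T'])[:,:2]))
print('handle',plane(c,[[320,74],[319,82]],34,c['T'])[:,:2].round(1))
d=big(m,370,85,490,210)[:,0,:];d=d[(d[:,1]>105)&(d[:,1]<190)]
print('dish',cv2.boundingRect(d),fit(plane(c,d,14,c['T'])[:,:2]))
# cross-check cup with top camera
t=np.load('top0.npy',allow_pickle=True).item();h2=cv2.cvtColor(t['color'],cv2.COLOR_BGR2HSV)
s0=((h2[...,1]<90)&(h2[...,2]>70)).astype(np.uint8)*255
q=big(s0,182,240,215,275)[:,0,:];print('top cup',cv2.boundingRect(q),fit(plane(t,q,58)[:,:2]))
```

```text
cup bbox (287, 88, 58, 59)
cup z58 (array([448.6, 311.4]), np.float64(29.5))
handle [[452.8 355.3]
 [451.7 347.3]]
dish (380, 106, 101, 84) (array([587.6, 272.3]), np.float64(61.5))
top cup (182, 244, 27, 26) (array([448.8, 306.2]), np.float64(30.9))
```

Request:
{"method": "play_rows", "body": {"plan": [[[0.12, -0.01, 0], 0], [[0.24, -0.017, 0.1], 0], [[0.24, -0.017, 0.25], 0], [[0.24, -0.017, 0.4], 0], [[0.24, -0.017, 0.46], 0], [[0.24, -0.017, 0.46], 0], [[0.24, -0.017, 0.46], 0]]}}

```text
time_s: 3.95
tool_pos: [449.5, 311.4, 111.1]
ee_rot: [0.707, 0.707, 0.001, 0.0]
wrist_force: [-0.8, 0.2, -0.2]
width: 85.2
finger_force: 0.0
```

Run:
```python
from h import *
s=state();c=camera('wrist');T=toolT(s)@np.array(c['mount'])
cv2.imwrite('pics/w2.png',c['color']);print(s['tool_pos'])
im=c['color'];hsv=cv2.cvtColor(im,cv2.COLOR_BGR2HSV)
m=((hsv[...,1]<90)&(hsv[...,2]>90)).astype(np.uint8)*255
# project rim of hypothesised cup
o=np.array([448.6,311.2,58]);t=np.linspace(0,6.28,60);P=o+np.c_[30*np.cos(t),30*np.sin(t),0*t]
q=(np.linalg.inv(T)@np.c_[P,np.ones(60)].T)[:3];u=c['cx']+c['fx']*q[0]/-q[2];v=c['cy']+c['fy']*q[1]/q[2]
for a,b in zip(u,v): cv2.circle(im,(int(a),int(b)),1,(0,0,255),-1)
cv2.imwrite('pics/w2.png',im)
```

```text
[449.5242345  311.37795797 111.14012687]
```

View pics/w2.png

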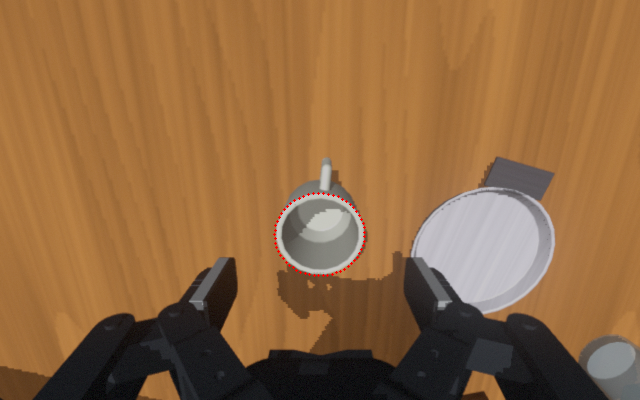

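The projected rim (red) sits on the cup rim at (320,235), midway between the pads. Next I descend and grip.

Request:
{"method": "play_rows", "body": {"plan": [[[0, -0.002, 0.08], 0], [[0, -0.002, 0.16], 0], [[0, -0.002, 0.22], 0], [[0, -0.002, 0.26], 0], [[0, -0.002, 0.27], 0], [[0, -0.002, 0.27], 0]]}}

```text
time_s: 4.75
tool_pos: [448.2, 312.1, 29.8]
ee_rot: [0.707, 0.707, 0.0, 0.0]
wrist_force: [-0.5, 0.2, -0.2]
width: 85.4
finger_force: 0.0
```

Request:
{"method": "play_rows", "body": {"plan": [[[0, 0, 0], 0], [[0, 0, 0], 0], [[0, 0, 0], 0], [[0, 0, 0], 0], [[0, 0, 0], 0], [[0, 0, 0], 0]], "fingers": 0.5}}

```text
time_s: 5.5
tool_pos: [448.4, 312.2, 30.2]
ee_rot: [0.707, 0.707, 0.001, 0.0]
wrist_force: [-0.4, -0.5, 7.4]
width: 57.9
finger_force: 62.1
```

Request:
{"method": "play_rows", "body": {"plan": [[[0, 0, -0.03], 0], [[0, 0, -0.1], 0], [[0, 0, -0.2], 0], [[0, 0, -0.3], 0], [[-0.05, 0.01, -0.35], 0], [[-0.2, 0.05, -0.35], 0], [[-0.4, 0.1, -0.35], 0], [[-0.6, 0.15, -0.35], 0], [[-0.8, 0.2, -0.35], 0], [[-0.9, 0.23, -0.35], 0]]}}

```text
time_s: 6.75
tool_pos: [517.1, 38.5, 134.1]
ee_rot: [0.708, 0.706, -0.0, -0.0]
wrist_force: [0.4, 0.9, -1.0]
width: 57.9
finger_force: 64.4
```

Request:
{"method": "play_rows", "body": {"plan": [[[-0.1, 0.03, 0], 0], [[-0.3, 0.1, 0], 0], [[-0.5, 0.15, 0], 0], [[-0.7, 0.2, 0], 0], [[-0.85, 0.23, 0], 0], [[-0.95, 0.25, 0], 0], [[-1, 0.25, 0], 0], [[-1, 0.25, 0], 0]]}}

```text
time_s: 7.75
tool_pos: [591.6, -258.4, 133.9]
ee_rot: [0.707, 0.707, -0.0, -0.0]
wrist_force: [-0.8, 1.3, -1.7]
width: 57.8
finger_force: 64.4
```

Request:
{"method": "play_rows", "body": {"plan": [[[-0.05, 0, -0.1], 0], [[-0.15, 0, -0.2], 0], [[-0.25, 0, -0.2], 0], [[-0.3, 0, -0.2], 0], [[-0.3, 0, -0.2], 0], [[-0.3, 0, -0.2], 0]]}}

```text
time_s: 8.5
tool_pos: [592.5, -346.5, 193.8]
ee_rot: [0.707, 0.708, -0.0, -0.001]
wrist_force: [0.3, 0.5, -2.0]
width: 57.7
finger_force: 64.6
```

Run:
```python
from h import *
s=state();c=camera('wrist');T=toolT(s)@np.array(c['mount']);np.save('w3.npy',{**c,'T':T},allow_pickle=True)
cv2.imwrite('pics/w3.png',c['color']);print(s['tool_pos'],s['width'],s['finger_force'])
```

```text
[ 592.47321904 -346.52442148  193.83426785] 57.66757790529586 64.63434855337255
```

View pics/w3.png

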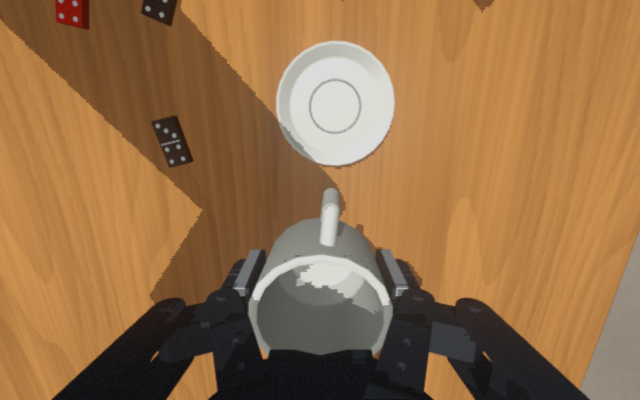

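The cup is held upright with its handle up at (330,200). The saucer ring is at (335,106), radius about 26 px. One single domino is at (172,141) and part of the other at (160,5).

Run:
```python
from h import *
c=np.load('w3.npy',allow_pickle=True).item();im=c['color'];hsv=cv2.cvtColor(im,cv2.COLOR_BGR2HSV)
def big(m,x0,y0,x1,y1):
    k=np.zeros_like(m);k[y0:y1,x0:x1]=m[y0:y1,x0:x1]
    return max(cv2.findContours(k,0,cv2.CHAIN_APPROX_NONE)[0],key=cv2.contourArea)
def fit(P):
    x=np.linalg.lstsq(np.c_[2*P,np.ones(len(P))],(P**2).sum(1),rcond=None)[0];return x[:2].round(1),np.sqrt(x[2]+x[0]**2+x[1]**2).round(1)
m=(hsv[...,1]<85).astype(np.uint8)*255
q=big(m,265,30,405,175)[:,0,:];print('saucer',cv2.boundingRect(q),fit(plane(c,q,12,c['T'])[:,:2]))
g=hsv[...,2].astype(int);bh=cv2.morphologyEx(hsv[...,2],cv2.MORPH_BLACKHAT,np.ones((9,9)))
r=np.argwhere(bh>15)[:,::-1];r=r[np.abs(np.hypot(r[:,0]-335,r[:,1]-106)-25)<5];print('ring',len(r),fit(plane(c,r,5,c['T'])[:,:2]))
d=(hsv[...,1]<85).astype(np.uint8)*255
q=big(cv2.morphologyEx(d,cv2.MORPH_CLOSE,np.ones((3,3))),145,110,200,172)[:,0,:];P=plane(c,q,8,c['T'])[:,:2].astype(np.float32)
print('domR',cv2.boundingRect(q),[np.round(x,1) for x in cv2.minAreaRect(P)])
rc=big((hsv[...,2]>120).astype(np.uint8)*255,245,225,400,360)
print('mean V/S domino',hsv[141,172],hsv[120,200])
```

```text
saucer (276, 40, 119, 126) (array([ 606.2, -263.7]), np.float64(59.2))
ring 514 (array([ 606.4, -263.5]), np.float64(25.7))
domR (161, 127, 21, 26) [array([ 433.9, -296.6]), array([21.1, 25.9]), np.float64(0.0)]
mean V/S domino [ 23   9 109] [ 15 167 119]
```

Request:
{"method": "play_rows", "body": {"plan": [[[0.06, 0.01, 0], 0], [[0.16, 0.03, 0], 0], [[0.25, 0.045, 0.05], 0], [[0.277, 0.047, 0.15], 0], [[0.277, 0.047, 0.27], 0], [[0.277, 0.047, 0.36], 0], [[0.277, 0.047, 0.42], 0], [[0.277, 0.047, 0.45], 0], [[0.277, 0.047, 0.46], 0], [[0.277, 0.047, 0.46], 0]]}}

```text
time_s: 9.8
tool_pos: [606.8, -264.8, 56.9]
ee_rot: [0.707, 0.707, 0.0, 0.0]
wrist_force: [0.3, 0.1, -1.3]
width: 58.0
finger_force: 64.7
```

Request:
{"method": "play_rows", "body": {"plan": [[[0.003, 0, 0.02], 0], [[0.003, 0, 0.04], 0], [[0.003, 0, 0.055], 0], [[0.003, 0, 0.063], 0], [[0.003, 0, 0.067], 0], [[0.003, 0, 0.069], 0], [[0.003, 0, 0.07], 0]]}}

```text
time_s: 10.68
tool_pos: [606.6, -263.9, 35.4]
ee_rot: [0.707, 0.707, -0.0, 0.0]
wrist_force: [0.1, -0.4, -1.0]
width: 57.9
finger_force: 64.7
```

Request:
{"method": "play_rows", "body": {"plan": [[[0, 0, 0.002], 0], [[0, 0, 0.003], 0], [[0, 0, 0.004], 0], [[0, 0, 0.004], 0]]}}

```text
time_s: 11.18
tool_pos: [606.7, -264.0, 35.2]
ee_rot: [0.707, 0.707, 0.0, 0.0]
wrist_force: [-2.2, 0.8, 8.5]
width: 57.8
finger_force: 64.9
```

Contact with the saucer floor (8.5 N). I'll open gradually and then rise.

Request:
{"method": "play_rows", "body": {"plan": [[[0, 0, -0.002], 0], [[0, 0, -0.002], 0], [[0, 0, -0.002], 0], [[0, 0, -0.002], 0], [[0, 0, -0.002], 0]], "fingers": 0.2}}

```text
time_s: 11.8
tool_pos: [606.5, -263.9, 34.6]
ee_rot: [0.707, 0.707, -0.0, -0.0]
wrist_force: [-0.4, -0.6, -0.4]
width: 68.2
finger_force: 0.0
```

Request:
{"method": "play_rows", "body": {"plan": [[[0, 0, 0], 0], [[0, 0, 0], 0], [[0, 0, 0], 0], [[0, 0, -0.02], 0], [[0, 0, -0.08], 0], [[0, 0, -0.2], 0], [[0, 0, -0.3], 0], [[0, 0, -0.4], 0], [[0, 0, -0.5], 0], [[0, 0, -0.5], 0]], "fingers": 0}}

```text
time_s: 13.05
tool_pos: [607.3, -264.2, 188.5]
ee_rot: [0.707, 0.707, 0.001, 0.003]
wrist_force: [1.0, 0.3, -0.4]
width: 85.4
finger_force: 0.0
```

Request:
{"method": "play_rows", "body": {"plan": [[[-0.06, -0.1, -0.06], 0], [[-0.12, -0.25, -0.12], 0], [[-0.15, -0.4, -0.15], 0], [[-0.15, -0.5, -0.15], 0], [[-0.15, -0.5, -0.15], 0], [[-0.15, -0.5, -0.15], 0], [[-0.15, -0.5, -0.15], 0]]}}

```text
time_s: 13.92
tool_pos: [457.3, -308.8, 229.4]
ee_rot: [0.707, 0.708, -0.0, -0.0]
wrist_force: [1.0, 0.0, 0.3]
width: 85.7
finger_force: 0.0
```

Run:
```python
from h import *
s=state();c=camera('wrist');T=toolT(s)@np.array(c['mount']);np.save('w4.npy',{**c,'T':T},allow_pickle=True)
cv2.imwrite('pics/w4.png',c['color']);print(s['tool_pos'],s['width'])
```

```text
[ 457.29442765 -308.82617746  229.44800132] 85.67149468842723
```

View pics/w4.png

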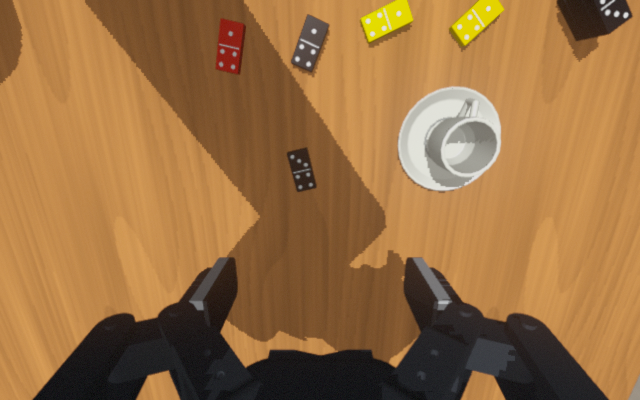

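The cup stands on the saucer around (460,145). The single dominoes are at (302,170) and (310,42), and the red one at (230,46) stays. I'll measure both dominoes and check the cup.

```bash
cat >> h.py <<'E'
def dom(c,T,x0,y0,x1,y1,z=10,L=50,W=25):
    S=cv2.cvtColor(c['color'],cv2.COLOR_BGR2HSV)[y0:y1,x0:x1,1]
    t,m=cv2.threshold(S,0,255,cv2.THRESH_BINARY_INV+cv2.THRESH_OTSU)
    m=cv2.morphologyEx(m,cv2.MORPH_CLOSE,np.ones((3,3)))
    q=max(cv2.findContours(m,0,cv2.CHAIN_APPROX_NONE)[0],key=cv2.contourArea)[:,0,:]+[x0,y0]
    P=plane(c,q,z,T)[:,:2].astype(np.float32);b=cv2.boxPoints(cv2.minAreaRect(P))
    e=[b[1]-b[0],b[2]-b[1]];e=max(e,key=np.linalg.norm);mm=cv2.moments(P.reshape(-1,1,2))
    print('t',t,'box',cv2.boundingRect(q),'c',b.mean(0).round(1),'mom',round(mm['m10']/mm['m00'],1),round(mm['m01']/mm['m00'],1),'size',np.round(cv2.minAreaRect(P)[1],1),'long axis deg',round(np.degrees(np.arctan2(e[1],e[0]))%180,1))
E
python3 - <<'E'
from h import *
c=np.load('w4.npy',allow_pickle=True).item()
dom(c,c['T'],275,140,325,200);dom(c,c['T'],285,8,335,78)
im=c['color'];t=np.linspace(0,6.28,60);pts=[]
E
```

```text
t 99.0 box (288, 153, 26, 38) c [ 433.9 -299.4] mom 433.9 -299.9 size [22.2 45.5] long axis deg 100.8
t 98.0 box (292, 15, 36, 56) c [ 444.9 -162.3] mom 444.8 -162.1 size [48.7 23.7] long axis deg 67.5
```

Request:
{"method": "play_rows", "body": {"plan": [[[0.03, -0.07, 0.1], -0.05], [[0.036, -0.078, 0.25], -0.067], [[0.036, -0.078, 0.38], -0.067], [[0.036, -0.078, 0.4], -0.067], [[0.036, -0.078, 0.4], -0.067], [[0.036, -0.078, 0.4], -0.067]], "fingers": 0.45}}

```text
time_s: 14.72
tool_pos: [433.8, -298.6, 111.0]
ee_rot: [0.629, 0.778, -0.0, 0.001]
wrist_force: [0.1, 0.5, 0.2]
width: 46.9
finger_force: 0.0
```

Run:
```python
from h import *
s=state();c=camera('wrist');T=toolT(s)@np.array(c['mount'])
print(s['tool_pos'],s['ee_rot'],s['width'])
np.save('w5.npy',{**c,'T':T},allow_pickle=True)
cv2.imwrite('pics/w5.png',c['color'])
```

```text
[ 433.78199209 -298.56714143  111.0157236 ] [ 6.28516868e-01  7.77795189e-01 -7.29876817e-05  1.08874875e-03] 46.85004653318227
```

View pics/w5.png

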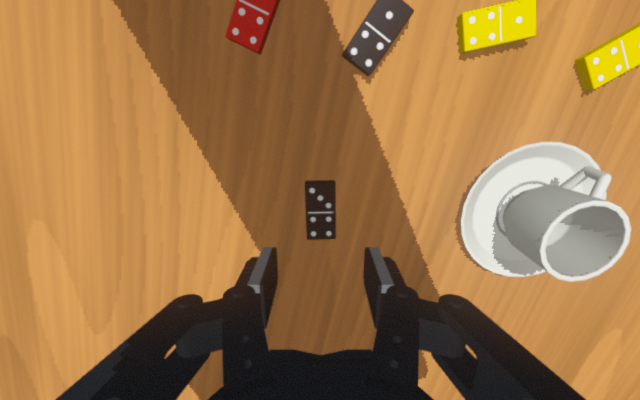

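The domino (320,210) is aligned with the jaws, and the cup stands level on its saucer at right. Next I compute the remaining offset in tool axes.

Run:
```python
from h import *
c=np.load('w5.npy',allow_pickle=True).item();T=c['T']
im=c['color'];V=cv2.cvtColor(im,cv2.COLOR_BGR2GRAY)[170:250,290:350]
t,m=cv2.threshold(V,0,255,cv2.THRESH_BINARY_INV+cv2.THRESH_OTSU);m=cv2.morphologyEx(m,cv2.MORPH_CLOSE,np.ones((5,5)))
q=max(cv2.findContours(m,0,2)[0],key=cv2.contourArea)[:,0,:]+[290,170]
r=cv2.minAreaRect(plane(c,q,10,T)[:,:2].astype(np.float32));print(t,cv2.boundingRect(q),[np.round(x,1) for x in r])
p=np.array([*r[0],0]);S=T@np.linalg.inv(np.array(c['mount']));print('offset tool mm',((p-S[:3,3])@S[:3,:3]).round(1))
```

```text
69.0 (305, 180, 31, 60) [array([ 433.3, -297.4]), array([24.4, 51.6]), np.float64(13.0)]
offset tool mm [  1.4  -0.3 111. ]
```

Request:
{"method": "play_rows", "body": {"plan": [[[0.004, 0, 0.15], 0], [[0.004, 0, 0.25], 0], [[0.004, 0, 0.29], 0], [[0.004, 0, 0.305], 0], [[0.004, 0, 0.308], 0], [[0.004, 0, 0.308], 0]]}}

```text
time_s: 15.52
tool_pos: [433.2, -297.3, 18.1]
ee_rot: [0.629, 0.778, -0.0, 0.001]
wrist_force: [0.5, 0.2, 0.5]
width: 47.0
finger_force: 0.0
```

Request:
{"method": "play_rows", "body": {"plan": [[[0, 0, 0], 0], [[0, 0, 0], 0], [[0, 0, 0], 0], [[0, 0, 0], 0], [[0, 0, 0], 0]], "fingers": 0.8}}

```text
time_s: 16.15
tool_pos: [433.1, -297.2, 18.1]
ee_rot: [0.629, 0.778, -0.0, 0.001]
wrist_force: [-0.9, 1.5, 7.4]
width: 23.7
finger_force: 59.1
```

Request:
{"method": "play_rows", "body": {"plan": [[[0, 0, -0.1], 0], [[0, 0, -0.25], 0], [[0, 0.05, -0.4], 0], [[0.15, 0.2, -0.55], -0.013], [[0.3, 0.35, -0.6], -0.013], [[0.45, 0.5, -0.6], -0.013], [[0.57, 0.63, -0.6], -0.013], [[0.6, 0.66, -0.6], -0.013], [[0.6, 0.66, -0.6], -0.013], [[0.6, 0.66, -0.6], -0.013]]}}

```text
time_s: 17.4
tool_pos: [588.1, -80.5, 197.2]
ee_rot: [0.613, 0.79, -0.0, -0.0]
wrist_force: [0.4, -0.1, -1.2]
width: 23.1
finger_force: 59.3
```

Run:
```python
from h import *
s=state();c=camera('wrist');T=toolT(s)@np.array(c['mount'])
print(s['tool_pos'],s['ee_rot'],s['width'],s['finger_force'])
np.save('w6.npy',{**c,'T':T},allow_pickle=True)
cv2.imwrite('pics/w6.png',c['color'])
```

```text
[588.09961135 -80.45056782 197.20285841] [ 6.12899991e-01  7.90160435e-01 -2.36823704e-04 -1.77418064e-04] 23.100937581950788 59.28693115711212
```

View pics/w6.png

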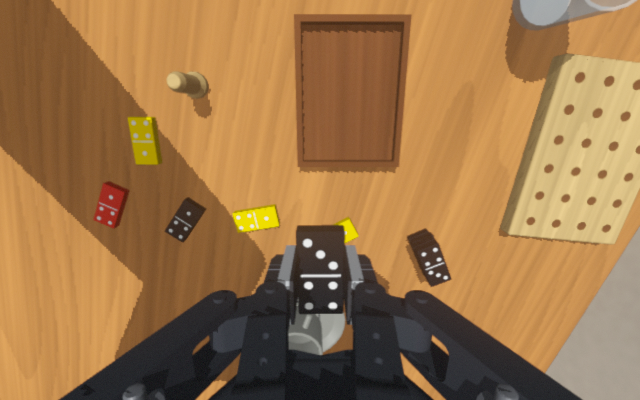

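The held domino is face up at (320,270). The tray is in clear view with rim corners (294,15), (411,15), (398,171), (297,171). The other domino is at (185,220) and a peg at (188,83).

Run:
```python
from h import *
c=np.load('w6.npy',allow_pickle=True).item();T=c['T'];im=c['color']
P=plane(c,[(294,15),(411,15),(398,171),(297,171)],17,T)[:,:2];print(P.round(1));r=cv2.minAreaRect(P.astype(np.float32));print('tray',P.mean(0).round(1),[np.round(x,1) for x in r])
dom(c,T,155,190,215,250)
S=T@np.linalg.inv(np.array(c['mount']));h=plane(c,[(296,226),(344,226),(343,313),(296,313)],197-12,T)
print('held in tool',((h-S[:3,3])@S[:3,:3]).round(1))
t=np.array([*P.mean(0),0]);print('tray c tool',((t-S[:3,3])@S[:3,:3]).round(1), 'psi',np.degrees(np.arctan2(S[1,0],S[0,0])))
```

```text
[[524.3  71. ]
 [627.8  97.8]
 [663.7 -42.7]
 [559.6 -69.5]]
tray [593.9  14.1] [array([593.7,  14.2]), array([107.5, 145.2]), np.float64(14.3)]
t 122.0 box (166, 200, 36, 41) c [ 445.6 -160.7] mom 445.4 -160.5 size [48.2 23.3] long axis deg 68.0
held in tool [[ 24.7 -12.6  12.2]
 [ 24.7  11.8  12.2]
 [-28.4  12.6  12.2]
 [-28.4 -13.9  12.2]]
tray c tool [ 90.2  29.2 197.2] psi 104.40102051422437
```

Request:
{"method": "play_rows", "body": {"plan": [[[0.15, 0.05, 0], 0], [[0.3, 0.097, 0], 0], [[0.4, 0.097, 0.1], 0], [[0.405, 0.097, 0.25], 0], [[0.405, 0.097, 0.4], 0], [[0.405, 0.097, 0.5], 0], [[0.405, 0.097, 0.55], 0], [[0.405, 0.097, 0.565], 0], [[0.405, 0.097, 0.572], 0], [[0.405, 0.097, 0.572], 0]]}}

```text
time_s: 18.7
tool_pos: [587.0, 45.3, 26.5]
ee_rot: [0.613, 0.79, 0.0, 0.001]
wrist_force: [-0.5, 0.7, 0.1]
width: 23.5
finger_force: 59.3
```

Request:
{"method": "play_rows", "body": {"plan": [[[0, 0, 0.002], 0], [[0, 0, 0.004], 0], [[0, 0, 0.004], 0]]}}

```text
time_s: 19.08
tool_pos: [586.7, 45.5, 24.6]
ee_rot: [0.613, 0.79, 0.0, 0.0]
wrist_force: [-0.3, -0.6, -0.5]
width: 23.2
finger_force: 59.3
```

Request:
{"method": "play_rows", "body": {"plan": [[[0, 0, 0.002], 0], [[0, 0, 0.003], 0], [[0, 0, 0.003], 0]]}}

```text
time_s: 19.45
tool_pos: [586.7, 45.4, 24.1]
ee_rot: [0.613, 0.79, 0.0, 0.0]
wrist_force: [-3.2, -0.8, 7.9]
width: 23.1
finger_force: 60.1
```

Request:
{"method": "play_rows", "body": {"plan": [[[0, 0, 0], 0], [[0, 0, 0], 0], [[0, 0, -0.03], 0], [[0, 0, -0.15], 0], [[0, 0, -0.3], 0]], "fingers": 0.45}}

```text
time_s: 20.08
tool_pos: [586.3, 45.4, 114.4]
ee_rot: [0.613, 0.79, -0.0, -0.001]
wrist_force: [0.3, 0.4, -0.7]
width: 47.2
finger_force: 0.0
```

Request:
{"method": "play_rows", "body": {"plan": [[[-0.1, -0.1, 0], 0.05], [[-0.25, -0.25, 0], 0.1], [[-0.4, -0.4, 0], 0.15], [[-0.5, -0.55, 0], 0.202], [[-0.55, -0.627, 0.01], 0.202], [[-0.55, -0.627, 0.01], 0.202], [[-0.55, -0.627, 0.01], 0.202], [[-0.55, -0.627, 0.01], 0.202]]}}

```text
time_s: 21.08
tool_pos: [446.3, -160.6, 110.8]
ee_rot: [0.828, 0.56, 0.0, 0.0]
wrist_force: [-0.1, -0.4, -0.1]
width: 46.6
finger_force: 0.0
```

```bash
cat >> h.py <<'E'
def look(name):
    s=state();c=camera('wrist');S=toolT(s);c['T']=S@np.array(c['mount']);c['S']=S;np.save(name+'.npy',c,allow_pickle=True);cv2.imwrite(f'pics/{name}.png',c['color']);print(np.round(s['tool_pos'],1),'psi',np.degrees(np.arctan2(S[1,0],S[0,0])).round(2),round(s['width'],1));return c
def tool(c,p): return ((np.array(p)-c['S'][:3,3])@c['S'][:3,:3]).round(1)
E
python3 - <<'E'
from h import *
c=look('w7')
V=cv2.cvtColor(c['color'],cv2.COLOR_BGR2GRAY)[165:255,285:360]
t,m=cv2.threshold(V,0,255,cv2.THRESH_BINARY_INV+cv2.THRESH_OTSU);m=cv2.morphologyEx(m,cv2.MORPH_CLOSE,np.ones((5,5)))
q=max(cv2.findContours(m,0,2)[0],key=cv2.contourArea)[:,0,:]+[285,165]
r=cv2.minAreaRect(plane(c,q,10,c['T'])[:,:2].astype(np.float32));print(t,cv2.boundingRect(q),[np.round(x,1) for x in r],tool(c,[*r[0],10]))
E
```

```text
[ 446.3 -160.6  110.8] psi 68.17 46.6
116.0 (285, 181, 75, 74) [array([ 444.1, -166.8]), array([64.8, 63.9]), np.float64(68.1)] [ -6.6   0.2 100.8]
```

View pics/w7.png

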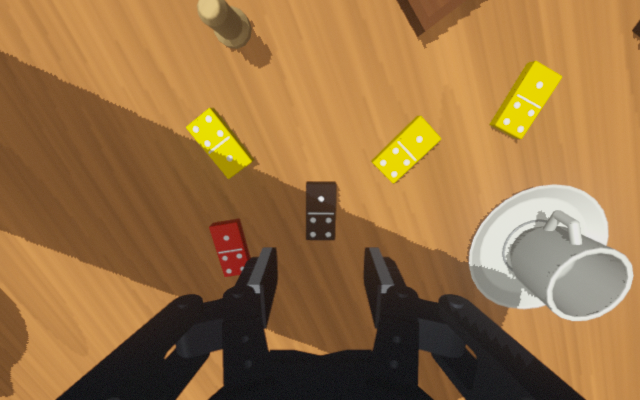

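The domino (321,211) is aligned with the jaws, the same picture as for the first one. My mask merged with the shadow, so I read its edges by eye: 306–336 across and 182–241 along. The red look-alike is clear of the fingers.

Request:
{"method": "play_rows", "body": {"plan": [[[0.003, 0, 0.15], 0], [[0.003, 0, 0.25], 0], [[0.003, 0, 0.29], 0], [[0.003, 0, 0.305], 0], [[0.003, 0, 0.309], 0], [[0.003, 0, 0.309], 0]]}}

```text
time_s: 21.88
tool_pos: [446.3, -160.6, 18.6]
ee_rot: [0.829, 0.56, 0.0, 0.001]
wrist_force: [-0.1, 0.4, 0.3]
width: 46.9
finger_force: 0.0
```

Request:
{"method": "play_rows", "body": {"plan": [[[0, 0, 0], 0], [[0, 0, 0], 0], [[0, 0, 0], 0], [[0, 0, 0], 0], [[0, 0, 0], 0]], "fingers": 0.8}}

```text
time_s: 22.5
tool_pos: [446.2, -160.6, 18.7]
ee_rot: [0.829, 0.56, 0.0, 0.001]
wrist_force: [-1.7, 0.8, 9.7]
width: 23.1
finger_force: 58.8
```

Request:
{"method": "play_rows", "body": {"plan": [[[0, 0, -0.1], 0], [[0, 0, -0.25], 0], [[0.1, 0.05, -0.33], -0.05], [[0.25, 0.12, -0.33], -0.1], [[0.4, 0.2, -0.33], -0.15], [[0.55, 0.28, -0.33], -0.201], [[0.63, 0.307, -0.33], -0.201], [[0.63, 0.307, -0.33], -0.201], [[0.63, 0.307, -0.33], -0.201]]}}

```text
time_s: 23.62
tool_pos: [601.3, -19.9, 116.9]
ee_rot: [0.614, 0.789, -0.0, -0.0]
wrist_force: [0.1, 0.3, -1.2]
width: 23.3
finger_force: 59.5
```

Run:
```python
from h import *
c=look('w8');print('goal',tool(c,[602,-19,24.6]))
```

```text
[601.3 -19.9 116.9] psi 104.25 23.3
goal [ 0.7  1.  92.3]
```

View pics/w8.png

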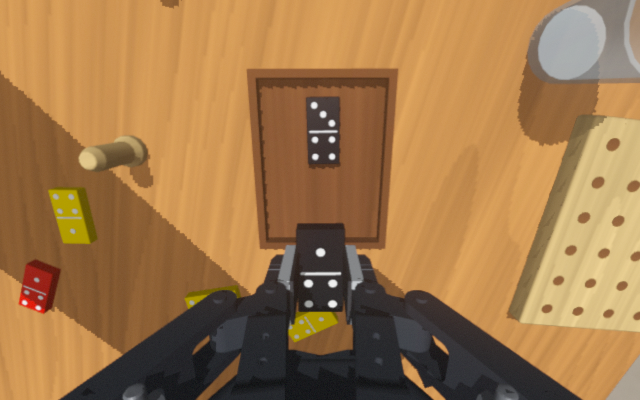

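The first domino lies flat and face up in the tray at (323,131), and the second is held face up at (320,265). I lower it now.

Request:
{"method": "play_rows", "body": {"plan": [[[0.002, 0.003, 0.1], 0], [[0.002, 0.003, 0.2], 0], [[0.002, 0.003, 0.27], 0], [[0.002, 0.003, 0.295], 0], [[0.002, 0.003, 0.303], 0], [[0.002, 0.003, 0.306], 0], [[0.002, 0.003, 0.306], 0]]}}

```text
time_s: 24.55
tool_pos: [602.9, -18.8, 25.7]
ee_rot: [0.614, 0.789, 0.0, 0.0]
wrist_force: [0.5, 0.0, -0.6]
width: 23.1
finger_force: 59.5
```

Request:
{"method": "play_rows", "body": {"plan": [[[0, 0, 0.002], 0], [[0, 0, 0.003], 0], [[0, 0, 0.003], 0]]}}

```text
time_s: 24.92
tool_pos: [602.9, -18.7, 24.8]
ee_rot: [0.614, 0.789, 0.0, 0.0]
wrist_force: [-1.4, -1.1, 4.9]
width: 23.1
finger_force: 60.2
```

Request:
{"method": "play_rows", "body": {"plan": [[[0, 0, 0], 0], [[0, 0, 0], 0], [[0, 0, -0.03], 0], [[0, 0, -0.15], 0], [[0, 0, -0.3], 0], [[0, 0, -0.45], 0], [[0, 0, -0.45], 0]], "fingers": 0.45}}

```text
time_s: 25.8
tool_pos: [603.9, -18.8, 163.1]
ee_rot: [0.614, 0.789, 0.002, 0.003]
wrist_force: [-0.3, 0.5, -0.7]
width: 47.1
finger_force: 0.0
```

Run:
```python
from h import *
t=np.load('top0.npy',allow_pickle=True).item();print(plane(t,[(328.1,257.5),(270,256)],45).round(1))
c=np.load('w8.npy',allow_pickle=True).item();print(plane(c,[(130,151)],5,c['T']).round(1),plane(c,[(92,160)],50,c['T']).round(1))
c=np.load('w1.npy',allow_pickle=True).item();print(plane(c,[(316,247)],5,c['T']).round(1))
```

```text
[[442.8 -14.5  45. ]
 [448.6 124.8  45. ]]
[[439.5 -10.7   5. ]] [[442.   -9.7  50. ]]
[[447.3 135.5   5. ]]
```

Request:
{"method": "play_rows", "body": {"plan": [[[0.05, -0.15, 0], 0.03], [[0.1, -0.35, 0], 0.079], [[0.156, -0.5, 0.05], 0.079], [[0.156, -0.52, 0.127], 0.079], [[0.156, -0.52, 0.127], 0.079], [[0.156, -0.52, 0.127], 0.079]]}}

```text
time_s: 26.55
tool_pos: [440.7, -11.9, 121.4]
ee_rot: [0.707, 0.707, 0.0, 0.0]
wrist_force: [-0.2, 0.4, 0.1]
width: 46.8
finger_force: 0.0
```

```bash
cat >> h.py <<'E'
def mark(c,name,x,y,z0,z1,r):
    im=c['color'].copy();t=np.linspace(0,6.28,50)
    for z,rr in((z0,r[0]),(z1,r[1])):
        P=np.c_[x+rr*np.cos(t),y+rr*np.sin(t),z+0*t,1+0*t];q=(np.linalg.inv(c['T'])@P.T)
        for u,v in zip(c['cx']-c['fx']*q[0]/q[2],c['cy']+c['fy']*q[1]/q[2]): cv2.circle(im,(int(u+.5),int(v+.5)),0,(255,0,255),-1)
    cv2.imwrite(name,im)
E
python3 - <<'E'
from h import *
c=look('w9');im=c['color']
# shaft: pine vs table: foot circle z=7 and top z=50 marked at hypothesis
mark(c,'pics/w9m.png',441,-12,0,50,(13,6))
a=cv2.imread('pics/w9m.png');cv2.imwrite('pics/w9c.png',cv2.resize(a[100:300,200:440],None,fx=3,fy=3,interpolation=0))
E
```

```text
[440.7 -11.9 121.4] psi 90.04 46.8
```

View pics/w9c.png

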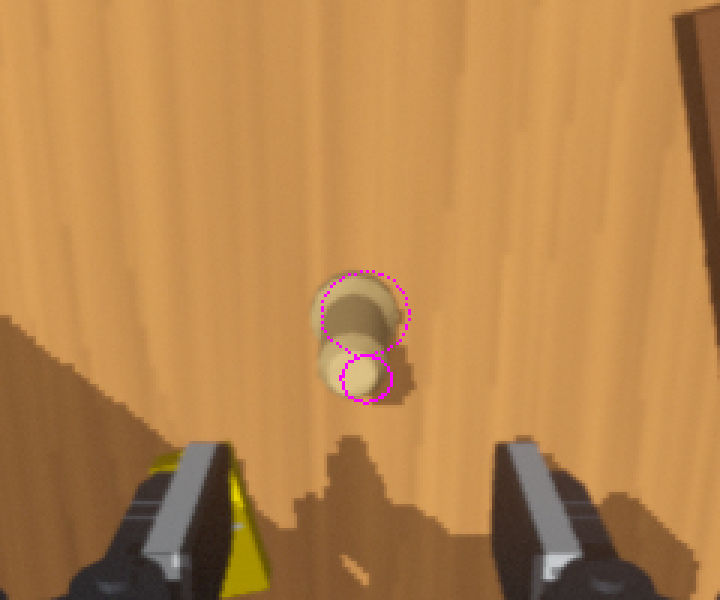

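In the crop, the peg head centre is at (359,374) against my circle at (366,379), so the peg is about 2 mm toward −x and 1 mm toward +y. The yellow piece at lower left is well behind the finger's footprint.

Request:
{"method": "play_rows", "body": {"plan": [[[0.003, -0.006, 0.1], 0], [[0.003, -0.006, 0.2], 0], [[0.003, -0.006, 0.27], 0], [[0.003, -0.006, 0.295], 0], [[0.003, -0.006, 0.305], 0], [[0.003, -0.006, 0.305], 0]]}}

```text
time_s: 27.35
tool_pos: [438.5, -10.9, 30.1]
ee_rot: [0.707, 0.707, 0.0, 0.0]
wrist_force: [0.1, 0.8, -0.7]
width: 46.9
finger_force: 0.0
```

Request:
{"method": "play_rows", "body": {"plan": [[[0, 0, 0], 0], [[0, 0, 0], 0], [[0, 0, 0], 0], [[0, 0, 0], 0], [[0, 0, 0], 0], [[0, 0, 0], 0]], "fingers": 0.9}}

```text
time_s: 28.1
tool_pos: [438.4, -10.9, 30.2]
ee_rot: [0.707, 0.707, 0.0, 0.001]
wrist_force: [-0.5, -0.2, 7.9]
width: 16.3
finger_force: 58.5
```

Request:
{"method": "play_rows", "body": {"plan": [[[0, 0, -0.1], 0], [[0, 0, -0.25], 0], [[0, 0.1, -0.4], 0], [[0.15, 0.25, -0.4], 0], [[0.35, 0.38, -0.4], 0], [[0.5, 0.4, -0.4], 0], [[0.6, 0.4, -0.4], 0], [[0.65, 0.4, -0.4], 0], [[0.65, 0.4, -0.4], 0]]}}

```text
time_s: 29.22
tool_pos: [557.8, 184.4, 149.6]
ee_rot: [0.706, 0.708, -0.0, 0.0]
wrist_force: [0.0, -0.4, -0.5]
width: 16.5
finger_force: 58.7
```

Run:
```python
from h import *
c=look('w10');im=c['color'].copy()
mark(c,'pics/w10m.png',588.5,271,14,4,(62,53))
print('goal',tool(c,[588.5,293,34]))
```

```text
[557.8 184.4 149.6] psi 90.1 16.5
goal [108.5  30.9 115.6]
```

View pics/w10m.png

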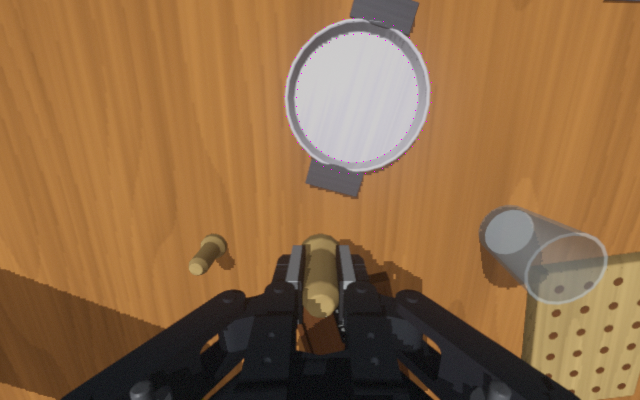

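The dish outline matches the marked circles, and the peg is held upright at (320,270). The second peg's foot is at (213,246). I'll place this one at the far side of the dish.

Request:
{"method": "play_rows", "body": {"plan": [[[0.1, 0.03, 0], 0], [[0.25, 0.08, 0], 0], [[0.35, 0.1, 0.05], 0], [[0.362, 0.103, 0.15], 0], [[0.362, 0.103, 0.25], 0], [[0.362, 0.103, 0.32], 0], [[0.362, 0.103, 0.36], 0], [[0.362, 0.103, 0.375], 0], [[0.362, 0.103, 0.38], 0], [[0.362, 0.103, 0.38], 0]]}}

```text
time_s: 30.52
tool_pos: [589.1, 292.8, 36.2]
ee_rot: [0.707, 0.707, 0.0, 0.0]
wrist_force: [0.1, 0.2, -0.0]
width: 16.0
finger_force: 58.7
```

Request:
{"method": "play_rows", "body": {"plan": [[[0, 0, 0.002], 0], [[0, 0, 0.003], 0], [[0, 0, 0.003], 0]]}}

```text
time_s: 30.9
tool_pos: [588.8, 292.9, 34.8]
ee_rot: [0.707, 0.707, 0.0, 0.0]
wrist_force: [-0.2, 0.7, -0.1]
width: 15.9
finger_force: 58.7
```

Request:
{"method": "play_rows", "body": {"plan": [[[0, 0, 0.002], 0], [[0, 0, 0.003], 0], [[0, 0, 0.003], 0]]}}

```text
time_s: 31.28
tool_pos: [588.9, 292.9, 34.3]
ee_rot: [0.707, 0.707, 0.0, 0.0]
wrist_force: [-1.9, -0.9, 6.8]
width: 15.9
finger_force: 59.5
```

Request:
{"method": "play_rows", "body": {"plan": [[[0, 0, -0.001], 0], [[0, 0, -0.001], 0], [[0, 0, -0.001], 0], [[0, 0, -0.02], 0], [[0, 0, -0.08], 0], [[0, 0, -0.2], 0], [[0, 0, -0.35], 0], [[0, 0, -0.35], 0]], "fingers": 0.45}}

```text
time_s: 32.28
tool_pos: [590.2, 293.4, 143.7]
ee_rot: [0.707, 0.707, 0.003, 0.002]
wrist_force: [0.2, -0.1, -0.2]
width: 47.2
finger_force: 0.0
```

Run:
```python
from h import *
c=np.load('w10.npy',allow_pickle=True).item();print(plane(c,[(214,243)],5,c['T']).round(1),plane(c,[(197,269)],50,c['T']).round(1))
print(state()['tool_pos'])
```

```text
[[448.9 134.7   5. ]] [[449.1 131.5  50. ]]
[590.20005768 293.43783588 143.68394812]
```

Request:
{"method": "play_rows", "body": {"plan": [[[-0.1, -0.1, 0], 0], [[-0.22, -0.2, 0], 0], [[-0.35, -0.32, 0], 0], [[-0.48, -0.42, 0], 0], [[-0.537, -0.47, 0.07], 0], [[-0.537, -0.47, 0.074], 0], [[-0.537, -0.47, 0.074], 0], [[-0.537, -0.47, 0.074], 0]]}}

```text
time_s: 33.28
tool_pos: [448.7, 132.3, 116.9]
ee_rot: [0.707, 0.708, 0.0, 0.0]
wrist_force: [-0.3, 1.0, -0.2]
width: 47.2
finger_force: 0.0
```

Run:
```python
from h import *
c=look('w11');im=c['color'];g=cv2.cvtColor(im,cv2.COLOR_BGR2HSV)
r=np.load('w9.npy',allow_pickle=True).item()
# peg in w9: head (319.7,224.7) px; at known TCP offset. find same patch here
t=r['color'][185:238,300:337];m=cv2.matchTemplate(im[140:290,270:375],t,cv2.TM_CCOEFF_NORMED);_,s,_,l=cv2.minMaxLoc(m);u=np.array(l)+[270,140]-[300,185]+[319.7,224.7]
print(s,u,plane(r,[(319.7,224.7)],50,r['T']).round(1),plane(c,[u],50,c['T']).round(1),tool(c,plane(c,[u],50,c['T'])[0]),'ref',tool(r,plane(r,[(319.7,224.7)],50,r['T'])[0]))
```

```text
[448.7 132.3 116.9] psi 90.09 47.2
0.9471491575241089 [321.7 229.7] [[439.6 -11.   50. ]] [[449.1 131.1  50. ]] [-1.2  0.3 66.9] ref [ 0.9 -1.1 71.4]
```

Request:
{"method": "play_rows", "body": {"plan": [[[-0.004, 0.001, 0.1], 0], [[-0.004, 0.001, 0.2], 0], [[-0.004, 0.001, 0.26], 0], [[-0.004, 0.001, 0.28], 0], [[-0.004, 0.001, 0.289], 0], [[-0.004, 0.001, 0.289], 0]]}}

```text
time_s: 34.08
tool_pos: [448.5, 130.6, 30.3]
ee_rot: [0.707, 0.707, 0.0, 0.0]
wrist_force: [0.2, -0.2, -0.5]
width: 46.6
finger_force: 0.0
```

Request:
{"method": "play_rows", "body": {"plan": [[[0, 0, 0], 0], [[0, 0, 0], 0], [[0, 0, 0], 0], [[0, 0, 0], 0], [[0, 0, 0], 0], [[0, 0, 0], 0]], "fingers": 0.9}}

```text
time_s: 34.83
tool_pos: [448.5, 130.5, 30.5]
ee_rot: [0.707, 0.707, 0.0, 0.0]
wrist_force: [-0.9, 0.6, 6.2]
width: 16.1
finger_force: 58.4
```

Request:
{"method": "play_rows", "body": {"plan": [[[0, 0, -0.1], 0], [[0, 0, -0.25], 0], [[0.05, 0.1, -0.33], 0], [[0.15, 0.22, -0.33], 0], [[0.27, 0.35, -0.33], 0], [[0.37, 0.44, -0.33], 0], [[0.395, 0.467, -0.33], 0], [[0.395, 0.467, -0.33], 0], [[0.395, 0.467, -0.33], 0]]}}

```text
time_s: 35.95
tool_pos: [587.5, 248.2, 128.9]
ee_rot: [0.707, 0.707, -0.0, -0.0]
wrist_force: [0.7, 0.1, -0.2]
width: 16.3
finger_force: 58.6
```

Request:
{"method": "play_rows", "body": {"plan": [[[0, 0, 0.1], 0], [[0, 0, 0.2], 0], [[0, 0, 0.27], 0], [[0, 0, 0.3], 0], [[0, 0, 0.306], 0], [[0, 0, 0.31], 0], [[0, 0, 0.312], 0], [[0, 0, 0.312], 0]]}}

```text
time_s: 36.95
tool_pos: [588.4, 249.1, 35.7]
ee_rot: [0.707, 0.707, 0.0, 0.0]
wrist_force: [0.3, 0.4, 0.4]
width: 16.2
finger_force: 58.6
```

Request:
{"method": "play_rows", "body": {"plan": [[[0, 0, 0.002], 0], [[0, 0, 0.004], 0], [[0, 0, 0.004], 0]]}}

```text
time_s: 37.33
tool_pos: [588.3, 249.1, 34.5]
ee_rot: [0.707, 0.707, 0.0, 0.0]
wrist_force: [-2.0, -0.6, 5.5]
width: 16.7
finger_force: 59.3
```

Request:
{"method": "play_rows", "body": {"plan": [[[0, 0, -0.001], 0], [[0, 0, -0.001], 0], [[0, 0, -0.001], 0], [[0, 0, -0.02], 0], [[0, 0, -0.08], 0], [[0, 0, -0.2], 0], [[0, 0, -0.35], 0], [[0, -0.2, -0.45], 0], [[-0.2, -0.3, -0.5], 0], [[-0.3, -0.4, -0.5], 0]], "fingers": 0.45}}

```text
time_s: 38.58
tool_pos: [467.5, 158.0, 186.3]
ee_rot: [0.707, 0.708, 0.001, 0.001]
wrist_force: [0.8, -0.8, -0.4]
width: 46.8
finger_force: 0.0
```

Request:
{"method": "play_rows", "body": {"plan": [[[-0.1, -0.05, 0], 0], [[-0.2, -0.05, 0], 0], [[-0.2, -0.05, 0], 0], [[-0.2, -0.05, 0], 0]]}}

```text
time_s: 39.08
tool_pos: [453.6, 99.2, 184.8]
ee_rot: [0.707, 0.707, 0.0, 0.0]
wrist_force: [-0.0, -0.1, -0.1]
width: 47.2
finger_force: 0.0
```

Run:
```python
from h import *
s=state();print(s['tool_pos'],s['wrist_force'],s['time_s'])
a=camera('scene')['color'];b=camera('top')['color']
A=cv2.resize(a[80:360,150:470],(800,700)[:1]*1+(700,),interpolation=cv2.INTER_CUBIC)[:, :]
A=cv2.resize(a[85:360,190:470],(400,393),interpolation=cv2.INTER_CUBIC)
B=cv2.resize(b[150:300,165:465],(800,400)if 0 else(400,200),interpolation=cv2.INTER_CUBIC)
w=look('w12')['color'];W=cv2.resize(w,(400,250))
cv2.imwrite('pics/final.png',np.vstack([np.hstack([cv2.resize(a[85:360,190:470],(400,350)),cv2.resize(b[120:300,165:465],(400,350))]),np.hstack([W,np.zeros_like(W)])]))
```

```text
[453.59814675  99.24447095 184.75431508] [-0.03043313 -0.06004144 -0.07120669] 39.075
[453.5  99.6 184.4] psi 90.08 47.0
```

View pics/final.png

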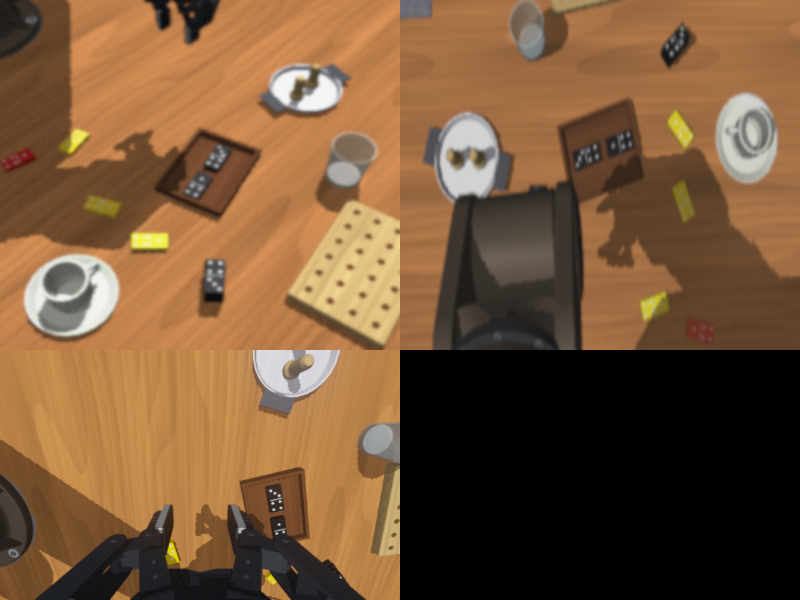

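The cup stands on its saucer (scene panel 70,290). Both dominoes lie face up and separate in the tray (215,155 and 198,185), and both pegs stand in the dish (298,90 and 313,75). The glass and the stack are untouched.

```bash
python3 -c "
from plant import finish_job;print(finish_job())"
```

```text
the job is handed in; nothing more can be done
None
```

I handed the job in at about 39 s (no verdict was returned): the cup stands upright on its saucer, both single dominoes lie flat and face up in the tray, both pegs stand in the dish, and the stack and glass were left alone.

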